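# Clear the pot lid off the cutlery tray and put the spoon away

### The arm

A 6-joint arm with a two-finger parallel gripper is mounted at the origin on the work surface. World frame = base frame: x ahead of the robot, y to its left, z up, the work surface at z = 0. Lengths are in mm, angles in rad, forces in N, time in s.
With the tool pointing down it reaches from about 400 to 925 mm from the base axis. Payload 12.5 kg.
Tool frame: the origin (TCP) lies midway between the tips of the shut fingers; the grasp point (between the pads) lies 19 mm behind it; z points along the fingers, y is the line along which they close (so a half turn about z gives the same grasp; the last joint's range is limited). The gripper opens to 95 mm and grips with 3 to 60 N. Pads are 20 mm wide; open, the fingers measure 119 mm over their backs; the gripper's body (75 mm by 180 mm) begins 59 mm behind the grasp point.
Start: joints at [1.169, 0.491, 1.559, -0, 1.092, -0.106], TCP at [182.174, 597.879, 214.661] pointing down, gripper open.
Joint ranges: [-3.1, 3.1], [-0.84, 2.19], [0.05, 2.79], [-1.13, 4.28], [0.06, 2.93], [-2.69, 2.69]. Speed limits (rad/s): [2.22, 2.22, 2.79, 3.14, 3.14, 3.14].

### API

Orientations are given as [roll, pitch, yaw] about the fixed x, y, z axes, in that order (R = Rz(yaw) Ry(pitch) Rx(roll)).
In Python, from cell import env gives the robot as it stands.
- The arm moves only by the tool carry_out, never from a script. Its argument "series" is a list of rows, each a list of 4 numbers: the shift along the world's x, y, z normalised to -1 to 1, where 1 is 5 cm, then the turn about the world's z normalised to -1 to 1, where 1 is 6 degrees. In form: [[x, y, z, turn], ...]. A call has exactly 5 rows; each row shifts and turns the commanded pose from where the row before left it; what a row does not reach is not made up. A row lasts 1/10 s, in which the tool goes at most 50 mm and 8.59 degrees, less where a joint would pass 70% of its speed; a pose out of reach is approached as far as the arm can. A call with a number of a shift or a turn outside -1 to 1 is refused whole. A call with a gripper value outside its range is refused whole. "fingers" is the closure, from -1 (fully open) to 1 (shut), set as the call begins (left out, the last holds). The fingers move at their own pace and stop on an object; the grip force is fixed at half the most. Time passes only in rows, so rows that do not move let the fingers close, or fill a call up. It gives the time, the measured TCP pose, the force, the opening and the grip force at its end, in the units of the state.
- env.state(): the state, without advancing time (a new reading comes with each control period).
- env.read_camera(name): name is "scene" or "top" or "wrist"; returns the picture (420x560x3 uint8, red, green, blue); there is no depth.
- env.calibration(name): a dict with "K" (3x3 intrinsics, pixels), "pose" (4x4, takes a point from camera to world coordinates). Camera axes: x right, y down, z forward; pixel columns grow to the right and rows downward; lengths in mm; the calibration is good to about 2 mm. The wrist camera is an equidistant fisheye: a pixel r from the principal point sees the ray r / f radians off the axis. A picture is of the moment at which its call begins: read the wrist's pose just before it. calibration takes no time and is no camera call; for the wrist camera it gives the pose at the moment of the call.
- env.job_done(): hands the job in; it is judged then, once.
Trained networks look in the newest picture that a camera, given by its name, has taken for a name from the list of things; names that differ only in an ending like _2 or _b are one class to them, and where a whole thing is asked for, a point or a joint stands for the part that bears it (a point fixed in the world has none). Each returns a list of dicts, best first, with "conf" (0 to 1); they miss things now and then, are a little off and sometimes report something else, mostly with a low value. They report only what shows in the picture. A call takes as long as a camera call. They do not tell look-alikes from the thing itself.
- env.look_for(camera, label): "position" ([row, column] as shares, 0 to 1, of the picture: columns of its width, rows of its height, amid what is visible of it).
The state is a dict: "t": time; "joints": joint angles; "qvel": joint speeds; "tau": joint torques, N m; "eef_pos": TCP position; "tcp_rot": TCP orientation; "ft_force": force on the tool from outside, world axes, zero at the start; "moment": the same for the moment, N m; "opening": opening from 0.0 (shut) to 1.0 (fully open); "grip_force": force on a finger pad.
Only numpy, scipy, OpenCV 4.12 (cv2) and the standard library are available. Lean on these libraries where they do the work, as an engineer would, in place of code of your own. Each camera call takes 0.05 s, during which the arm holds its last target. There are 200 camera calls.

### The job

A pot lid has been left lying on the cutlery tray. First set it down, knob up, in the middle of the cork trivet; then lay the wooden spoon flat in the tray's free, green-lined lane, bowl up and with its bowl at the same end as the black spoon's bowl in the other lane. Set both down rather than dropping them, and leave the black spoon, kettle, mug and jar where they are.

Things in the scene. Friction and masses are not known exactly. Their poses are not given: they have to be found in the camera images.
- tray: White plastic cutlery tray, fixed to the counter, 260 x 165 mm, 30 mm high, open above; it may lie at any angle. Two lanes run along its x axis, each 250 x 75 mm inside, centred at y = +40 and y = -40 mm; the outer walls and the divider between the lanes (5 mm thick) all stand 30 mm high; the floor is 5 mm thick. Origin: centre of its underside.
- liner: Green liner, 236 x 66 mm and under 1 mm thick, lying fixed on the floor of the free lane (either lane). Origin: centre of that lane's floor, 5 mm above the counter; x along the lane, pointing to the end where the black spoon's bowl lies in the other lane; z up.
- black_spoon: Black plastic spoon of the same shape and size as the wooden spoon, already lying in the other lane of the tray, midway along it. Loose. Origin: underside, middle of its 200 mm length; x from handle to bowl, z up.
- wooden_spoon: Dark wooden serving spoon, 200 mm long, about 60 g, lying loose on the counter at any angle, bowl up. Handle: a bar 16 mm wide and 12 mm thick, its underside on the counter, from x = -100 to x = +48 mm. Bowl: round, 56 mm across, 15 mm high, open upward, centred at x = +72 mm. Origin: underside, middle of the length (near the centre of mass); x from handle to bowl, z up.
- wooden_spoon_bowl (a point): Centre of the mouth of the wooden spoon's bowl, 72 mm along x and 15 mm above its origin.
- pot_lid: Round steel pot lid, 200 mm across, about 0.3 kg, with an upright red cylindrical knob in its middle, 32 mm across, from 20 to 62 mm above the lid's underside. The rim is 5 mm thick and the top rises to 20 mm at the knob. It starts lying on the tray's walls, underside 30 mm above the counter. Origin: centre of its flat underside, z up.
- trivet: Round cork trivet, 180 mm across and 10 mm thick, fixed to the counter. Origin: centre of its underside.
- kettle: Aluminium kettle with a black bail handle, 160 mm across, 175 mm high, its spout reaching 125 mm from its middle. Loose; leave alone. Origin: centre of its underside.
- mug: Blue mug, 80 mm across, 90 mm high, its handle at +y. Loose; leave alone. Origin: centre of its underside.
- jar: Amber glass jar with a red cap, 72 mm across, 100 mm high. Loose; leave alone. Origin: centre of its underside.
There are look-alikes about, which are no part of the job. What is meant by the pot_lid is not turquoise, and is the smaller of those in its own colour. Several things have the shape of the trivet; the one meant has the colours described above.

How it is judged:
By the outcome, as a careful person would: the job done as asked, in the order asked, and still so for the second after the job is handed in, with the robot touching nothing.
It also fails if it takes over 64 s, if anything falls off the work surface, if the arm or the gripper's body presses on something with over 40 N, if the wrist force passes 120 N, or if a joint passes its speed limit or range.

## Working session

There is one attempt and no reset: what is moved stays moved. The work goes in short steps, Python scripts to look and compute and a tool call to move; the robot and the scene stay as the last step left them, time stands still between calls to the robot, and variables do not carry over. Pictures are saved under pics/ and viewed, at most 10 in all, crops included, and the job is handed in when it is done.

Besides the shell and the picture viewer there is one more tool, called as name(argument=value, ...) on one line, values as JSON. carry_out: Moves the arm, as the interface text tells. Its arguments: {"type":"object","properties":{"series":{"type":"array","items":{"type":"array","items":{"type":"number","minimum":-1,"maximum":1}}},"fingers":{"type":"number"}},"required":["series"]}

```bash
mkdir -p pics; ls
cat > h.py <<'E'
import numpy as np, cv2
from cell import env
def save(cam,name):
    im=env.read_camera(cam); cv2.imwrite('pics/'+name,im[:,:,::-1].copy()); return im
def ray(cam,u,v,cal=None):
    c=cal or env.calibration(cam); K=np.array(c['K']);T=np.array(c['pose'])
    d=np.array([(u-K[0,2])/K[0,0],(v-K[1,2])/K[1,1],1.])
    if cam=='wrist':
        r=np.hypot(d[0],d[1]); d=np.array([np.sin(r)*d[0]/max(r,1e-9),np.sin(r)*d[1]/max(r,1e-9),np.cos(r)])
    return T[:3,3],T[:3,:3]@d
def pt(cam,u,v,z,cal=None):
    o,d=ray(cam,u,v,cal); return o+d*(z-o[2])/d[2]
E
python3 - <<'E'
from h import *
a=save('top','top1.png');b=save('scene','scene1.png')
cv2.imwrite('pics/both.png',np.hstack([a])[:,:,::-1])
print(env.state())
for n in ['top','scene']: 
    c=env.calibration(n);print(n,np.round(c['K'],1).tolist(),np.round(c['pose'],2).tolist())
for l,z in [('pot_lid',62),('trivet',10),('tray',30),('liner',5),('black_spoon',10),('wooden_spoon',8),('wooden_spoon_bowl',15),('kettle',100),('mug',90),('jar',100)]:
    for r in env.look_for('top',l)[:4]:
        p=r['position'];u,v=p[1]*560,p[0]*420
        print(l,round(r['conf'],2),round(u),round(v),np.round(pt('top',u,v,z)[:2]))
E
```

```text
pics
{'t': 0.1, 'joints': array([ 1.16938123e+00,  4.91471719e-01,  1.55935530e+00, -1.33786385e-05,
        1.09167546e+00, -1.05617958e-01]), 'qvel': array([-1.43058064e-03, -1.97788885e-03, -1.51439529e-03,  6.81877183e-05,
       -1.29714842e-03, -8.01967814e-04]), 'tau': array([ 2.86928218e-03, -6.13613963e+01, -2.58604985e+01,  6.93582860e-02,
        4.70145210e-02, -6.87103170e-05]), 'eef_pos': array([182.10551865, 597.68054641, 214.14873727]), 'tcp_rot': array([-3.14068665e+00, -8.41148324e-05,  2.84580165e+00]), 'ft_force': array([ 0.35595717, -0.51740415, -0.21333032]), 'moment': array([ 2.56202615e-02, -5.53929827e-02, -1.79526769e-05]), 'grip_force': 0.0, 'opening': 1.0002374490596362}
top [[427.6, 0.0, 285.2], [0.0, 427.6, 212.2], [0.0, 0.0, 1.0]] [[0.01, -1.0, 0.1, 345.26], [-1.0, -0.01, -0.01, 24.68], [0.01, -0.1, -0.99, 1681.35], [0.0, 0.0, 0.0, 1.0]]
scene [[397.9, 0.0, 282.4], [0.0, 397.9, 211.2], [0.0, 0.0, 1.0]] [[-0.51, 0.7, -0.5, 1137.68], [0.86, 0.42, -0.28, 359.44], [0.01, -0.58, -0.82, 1064.79], [0.0, 0.0, 0.0, 1.0]]
pot_lid 0.92 137 185 [607. 567.]
pot_lid 0.65 356 188 [ 602. -267.]
pot_lid 0.6 215 288 [221. 265.]
trivet 0.89 358 191 [ 600. -286.]
trivet 0.72 355 251 [ 361. -273.]
trivet 0.7 421 174 [ 668. -538.]
tray 0.82 206 166 [687. 315.]
tray 0.34 355 188 [ 605. -271.]
liner 0.73 194 175 [657. 366.]
black_spoon 0.57 210 167 [689. 303.]
wooden_spoon 0.78 277 220 [481.  35.]
wooden_spoon 0.62 221 192 [590. 256.]
wooden_spoon_bowl 0.74 276 219 [483.  37.]
kettle 0.82 139 249 [363. 540.]
mug 0.84 291 133 [808. -16.]
jar 0.58 425 240 [ 403. -515.]
```

View pics/top1.png

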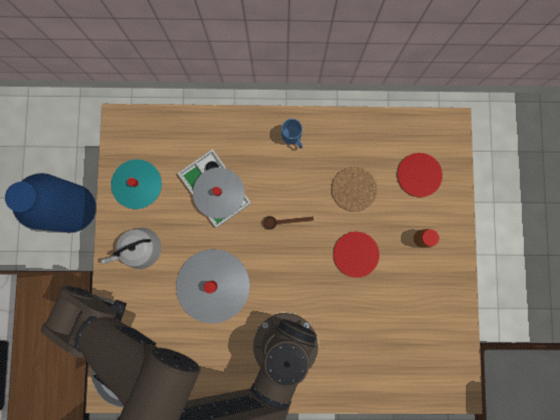

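View pics/scene1.png

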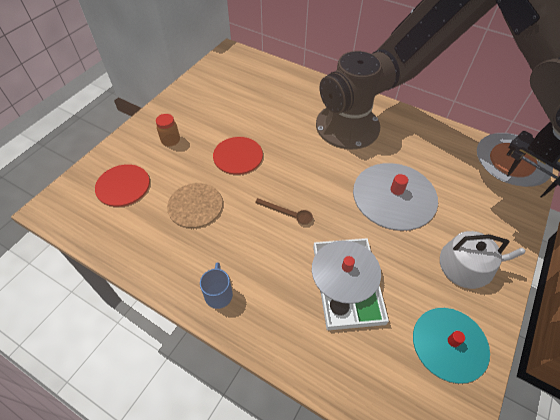

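The top view shows the lid on the tray (knob at about 217,191), the trivet at (354,189), the wooden spoon's bowl at (270,222) with its handle end at (313,219), and the black spoon's bowl at (211,167), the far-left tray end. The green lane is on the left. Next I'll measure more precisely.

```bash
cat >> h.py <<'E'
def blob(im,box,cond):
    x0,y0,x1,y1=box; s=im[y0:y1,x0:x1].astype(int); m=cond(s[...,0],s[...,1],s[...,2]).astype(np.uint8)
    n,l,st,c=cv2.connectedComponentsWithStats(m); k=1+np.argmax(st[1:,4])
    ys,xs=np.where(l==k); return xs+x0,ys+y0
red=lambda r,g,b:(r>110)&(g<70)&(b<70)
green=lambda r,g,b:(g>r+40)&(g>b+20)
dark=lambda r,g,b:(r<125)&(r>b+15)&(g<90)
blk=lambda r,g,b:(r<60)&(g<60)&(b<60)
E
python3 - <<'E'
from h import *
a=cv2.imread('pics/top1.png')[:,:,::-1];b=cv2.imread('pics/scene1.png')[:,:,::-1]
for n,im,bk,bs,bg in [('top',a,(205,180,230,202),(255,205,325,235),(175,145,225,205)),('scene',b,(335,250,362,276),(248,190,322,232),(340,290,395,330))]:
    x,y=blob(im,bk,red);print(n,'knob',len(x),x.mean(),y.mean(),pt(n,x.mean(),y.mean(),62 if n=='top' else 50)[:2].round(1))
    x,y=blob(im,bs,dark); P=np.array([pt(n,u,v,8)[:2] for u,v in zip(x,y)])
    mu=P.mean(0);w,V=np.linalg.eigh(np.cov((P-mu).T));d=V[:,1];t=(P-mu)@d
    print('spoon',len(x),mu.round(1),d.round(3),t.min().round(1),t.max().round(1),'mid',(mu+d*(t.min()+t.max())/2).round(1))
    x,y=blob(im,bg,green);print('green',len(x),pt(n,x.mean(),y.mean(),5)[:2].round(1))
    # trivet: saturation diff
print(a[189,354],a[189,325],a[175,350])
print(b[204,195],b[230,240])
E
python3 - <<'E'
import cv2,numpy as np
a=cv2.imread('pics/top1.png');b=cv2.imread('pics/scene1.png')
c=cv2.resize(a[140:240,165:265],None,fx=4,fy=4,interpolation=cv2.INTER_CUBIC)
d=cv2.resize(a[140:240,305:405],None,fx=4,fy=4,interpolation=cv2.INTER_CUBIC)
cv2.imwrite('pics/c1.png',np.hstack([c,d]))
E
```

```text
top knob 58 216.55172413793105 190.68965517241378 [587.  265.5]
spoon 327 [475.4  20.6] [-0.106  0.994] -125.1 76.9 mid [478.   -3.4]
green 161 [654.1 372.7]
scene knob 105 347.7047619047619 264.87619047619046 [577.  262.8]
spoon 396 [477.4  13.7] [-0.14  0.99] -118.5 77.4 mid [480.3  -6.6]
green 337 [653.8 374.4]
[136 107  77] [157 127  93] [142 113  82]
[186 146 109] [199 158 120]
```

View pics/c1.png

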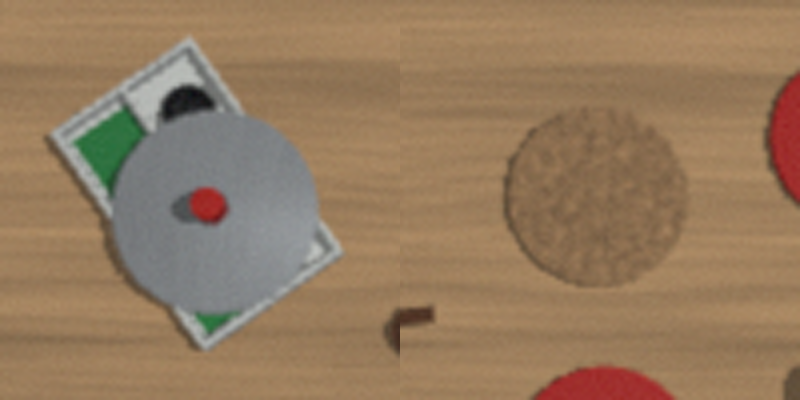

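Tray corners in the crop are at about (190,38), (50,133), (205,350) and (342,250). The knob is at (208,204) and the trivet centre at (596,197).

Run:
```python
from h import *
print('knob',pt('top',216.8,190.8,92)[:2].round(1),pt('scene',347.7,264.9,74)[:2].round(1))
C=np.array([pt('top',165+x/4,140+y/4,30)[:2] for x,y in [(190,38),(50,133),(205,350),(342,250)]])
print('corners',C.round(1).tolist(),'c',C.mean(0).round(1))
d=(C[0]+C[1]-C[2]-C[3]);print('len',np.hypot(*d)/2,'ang',np.degrees(np.arctan2(d[1],d[0])))
e=(C[1]+C[2]-C[0]-C[3]);print('wid',np.hypot(*e)/2,'ang',np.degrees(np.arctan2(e[1],e[0])))
print('trivet',pt('top',305+196.5/4,140+197/4,10)[:2].round(1))
c=env.calibration('wrist');print(np.round(c['K'],1).tolist(),np.round(c['pose'],2).tolist())
```

```text
knob [582.1 260.1] [590.3 265.2]
corners [[755.0, 289.8], [659.2, 423.9], [448.3, 268.2], [546.5, 137.6]] c [602.3 279.9]
len 260.10555950818076 ang 36.28167685347656
wid 164.10870349232857 ang 126.25646032634754
trivet [ 605.2 -270. ]
[[325.2, 0.0, 281.4], [0.0, 325.2, 208.6], [0.0, 0.0, 1.0]] [[0.29, 0.92, 0.25, 114.56], [0.96, -0.28, -0.08, 619.42], [-0.0, 0.26, -0.97, 385.16], [0.0, 0.0, 0.0, 1.0]]
```

carry_out(series=[[0.4,-0.33,0.2,0],[0.7,-0.58,0.1,0],[0.7,-0.58,0,0],[0.7,-0.58,0,0],[0.7,-0.58,0,0]], fingers=-1)

```text
t: 1.1
eef_pos: [343.3, 464.1, 229.8]
tcp_rot: [3.141, 0.0, 2.846]
ft_force: [0.5, -0.1, 0.2]
opening: 1.002
grip_force: 0.0
```

carry_out(series=[[0.7,-0.58,0,0],[0.7,-0.58,0,0],[0.7,-0.58,0,0],[0.7,-0.58,0,0],[0.4,-0.33,0,0]])

```text
t: 1.6
eef_pos: [504.4, 330.6, 229.7]
tcp_rot: [3.141, 0.0, 2.844]
ft_force: [-0.4, 0.6, -0.4]
opening: 0.996
grip_force: 0.0
```

```bash
cat >> h.py <<'E'
def st():
    s=env.state(); print('t',round(s['t'],2),'pos',np.round(s['eef_pos'],1),'rot',np.round(s['tcp_rot'],3),'F',np.round(s['ft_force'],1),'op',round(s['opening'],3),'grip',round(s['grip_force'],1),'j',np.round(s['joints'],2))
E
python3 - <<'E'
from h import *
st();cal=env.calibration('wrist');save('wrist','w1.png');st()
np.savez('w1.npz',K=cal['K'],pose=cal['pose'])
E
```

```text
t 1.6 pos [504.4 330.6 229.7] rot [3.141 0.    2.844] F [-0.4  0.6 -0.4] op 0.996 grip 0.0 j [ 0.47  0.45  1.6  -0.    1.1  -0.8 ]
t 1.65 pos [506.3 329.2 229.5] rot [-3.141e+00  1.000e-03  2.843e+00] F [ 2.  -1.7 -1. ] op 1.001 grip 0.0 j [ 0.47  0.45  1.59 -0.    1.1  -0.8 ]
```

View pics/w1.png

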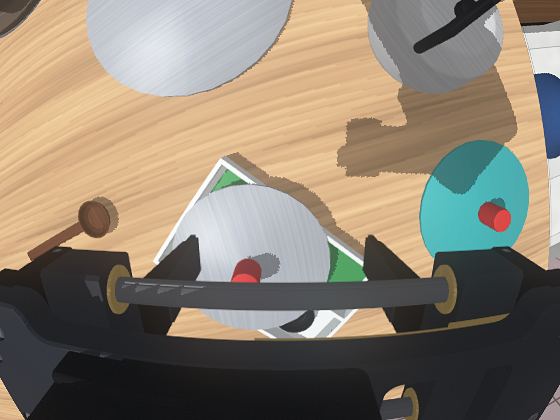

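The wrist view shows the lid with its knob at about (246,270), partly behind the gripper bar. I'll fit the lid rim from points near (250,184), (171,255) and (330,262).

Run:
```python
from h import *
from scipy.optimize import least_squares
z=np.load('w1.npz');cal={'K':z['K'],'pose':z['pose']}
im=cv2.imread('pics/w1.png')[:,:,::-1]
P=np.array([pt('wrist',u,v,35,cal)[:2] for u,v in [(250,184),(171,255),(330,262),(200,201),(303,202),(322,230),(178,225)]])
f=least_squares(lambda c:np.hypot(*(P-c).T)-100,[585,262]);print('lid',f.x.round(1),f.fun.round(1))
x,y=blob(im,(225,250,270,283),lambda r,g,b:(r>200)&(g<90));print(len(x),x.min(),x.max(),y.min(),y.max())
u=(x.min()+x.max())/2
for v in (264,268,272): print(pt('wrist',u,v,92,cal)[:2].round(1))
T=cv2.imread('pics/top1.png')[:,:,::-1]
# lid rim in top picture via crop: edges left 112 right 318 top 113 bottom 312
P=np.array([pt('top',165+a/4,140+b/4,33)[:2] for a,b in [(112,210),(318,205),(212,113),(215,312)]]);print('top lid', P.round(1).tolist(),P.mean(0).round(1))
```

```text
lid [586.  264.4] [ 0.3  0.9 -0.2 -1.9  2.1 -1.3  0.2]
141 232 255 274 281
[560.8 272.4]
[565.2 270.8]
[569.6 269.2]
top lid [[583.4, 360.9], [590.0, 161.4], [679.8, 266.2], [484.9, 259.0]] [584.5 261.9]
```

carry_out(series=[[0.55,-0.46,-0.3,0],[0.55,-0.46,-0.6,0],[0.55,-0.46,-0.6,0],[0,0,-0.5,0],[0,0,0,0]])

```text
t: 2.15
eef_pos: [583.6, 262.8, 126.3]
tcp_rot: [-3.138, -0.005, 2.844]
ft_force: [-0.8, -0.1, 1.0]
opening: 1.002
grip_force: 0.0
```

carry_out(series=[[0,0,0,0],[0,0,0,0],[0,0,0,0],[0,0,0,0],[0,0,0,0]])

```text
t: 2.65
eef_pos: [584.6, 264.2, 130.4]
tcp_rot: [3.141, 0.001, 2.846]
ft_force: [-0.6, 0.4, 0.3]
opening: 0.999
grip_force: 0.0
```

carry_out(series=[[0,0,-0.4,0],[0,0,-0.4,0],[0,0,-0.35,0],[0,0,-0.2,0],[0,0,0,0]])

```text
t: 3.15
eef_pos: [584.2, 263.8, 61.1]
tcp_rot: [-3.141, -0.002, 2.846]
ft_force: [0.5, 0.3, 0.7]
opening: 0.997
grip_force: 0.0
```

carry_out(series=[[0,0,0,0],[0,0,0,0],[0,0,0,0],[0,0,0,0],[0,0,0,0]], fingers=1)

```text
t: 3.65
eef_pos: [584.8, 263.9, 62.5]
tcp_rot: [3.141, 0.0, 2.846]
ft_force: [0.4, 0.2, -1.0]
opening: 0.638
grip_force: 0.0
```

carry_out(series=[[0,0,0,0],[0,0,0,0],[0,0,0,0],[0,0,0,0],[0,0,0,0]])

```text
t: 4.15
eef_pos: [584.7, 263.9, 62.1]
tcp_rot: [3.141, 0.0, 2.846]
ft_force: [-0.3, 0.4, 0.6]
opening: 0.33
grip_force: 30.0
```

carry_out(series=[[0,0,0.1,0],[0,0,0.3,0],[0,0,0.5,0],[0,0,0.4,0],[0,0,0.2,0]])

```text
t: 4.65
eef_pos: [585.2, 264.1, 139.9]
tcp_rot: [3.14, 0.002, 2.846]
ft_force: [-0.3, -0.3, -4.3]
opening: 0.332
grip_force: 30.0
```

Run:
```python
from h import *
st()
b=cv2.imread('pics/scene1.png')
# trivet in scene: gradient-free estimate by local texture/colour
for r in env.look_for('scene','trivet')[:4]:
    p=r['position'];print(round(r['conf'],2),p[1]*560,p[0]*420,pt('scene',p[1]*560,p[0]*420,10)[:2].round(1))
# hand extents of ellipse 168..223 x, 184..228 y: fit by projecting circle
from scipy.optimize import least_squares
a=cv2.imread('pics/top1.png')
def score(img,n,c):
    cal=env.calibration(n);K=np.array(cal['K']);T=np.linalg.inv(np.array(cal['pose']))
    t=np.linspace(0,2*np.pi,180,endpoint=False);g=cv2.cvtColor(img,cv2.COLOR_BGR2GRAY).astype(np.float32)
    v=[]
    for R in (86,95):
        P=np.c_[c[0]+R*np.cos(t),c[1]+R*np.sin(t),np.full(180,10.),np.ones(180)]@T.T
        uv=(P[:,:3]/P[:,2:3])@K.T
        v.append(np.stack([cv2.remap(img[...,k].astype(np.float32),uv[:,0].astype(np.float32),uv[:,1].astype(np.float32),1).ravel() for k in range(3)]))
    return np.abs((v[1]-v[0])).mean()
for n,img in (('top',a),('scene',b)):
    S={(x,y):score(img,n,(x,y)) for x in range(590,621,2) for y in range(-286,-253,2)}
    print(n,sorted(S.items(),key=lambda k:-k[1])[:5])
```

```text
t 4.65 pos [585.2 264.1 139.9] rot [3.140e+00 2.000e-03 2.846e+00] F [-0.3 -0.3 -4.3] op 0.332 grip 30.0 j [ 0.32  0.59  1.59  0.    0.95 -0.95]
0.91 120.512 185.682 [ 678.9 -528. ]
0.65 237.72 155.316 [ 358.1 -269.3]
0.58 194.71200000000002 207.48 [ 622.  -258.5]
top [((608, -266), np.float32(22.825956)), ((608, -264), np.float32(22.795965)), ((606, -266), np.float32(22.629383)), ((606, -264), np.float32(22.385588)), ((610, -264), np.float32(20.355408))]
scene [((614, -262), np.float32(38.6846)), ((612, -262), np.float32(38.343353)), ((614, -260), np.float32(37.134277)), ((612, -260), np.float32(36.878567)), ((616, -262), np.float32(35.039196))]
```

carry_out(series=[[0,-0.3,0,0],[0.05,-0.6,0,0],[0.05,-0.8,0,0],[0.05,-0.8,0,0],[0.05,-0.8,0,0]])

```text
t: 5.2
eef_pos: [593.8, 96.7, 136.1]
tcp_rot: [-3.141, -0.002, 2.846]
ft_force: [0.1, 0.6, -4.4]
opening: 0.332
grip_force: 30.0
```

carry_out(series=[[0.05,-0.8,0,0],[0.05,-0.8,0,0],[0.05,-0.8,0,0],[0.05,-0.8,0,0],[0.05,-0.8,0,0]])

```text
t: 5.7
eef_pos: [606.1, -103.4, 136.1]
tcp_rot: [-3.142, -0.002, 2.845]
ft_force: [-0.3, -0.6, -2.8]
opening: 0.33
grip_force: 30.0
```

carry_out(series=[[0,-0.8,0,0],[0,-0.8,0,0],[0,-0.6,0,0],[0,-0.3,-0.2,0],[0,-0.1,-0.4,0]])

```text
t: 6.2
eef_pos: [606.7, -233.3, 106.6]
tcp_rot: [-3.141, 0.001, 2.844]
ft_force: [-0.7, 0.7, -3.9]
opening: 0.334
grip_force: 30.0
```

carry_out(series=[[0,0,-0.4,0],[0,0,-0.3,0],[0,0,0,0],[0,0,0,0],[0,0,0,0]])

```text
t: 6.7
eef_pos: [607.6, -231.0, 73.0]
tcp_rot: [-3.141, 0.001, 2.846]
ft_force: [-0.0, 1.1, -3.7]
opening: 0.331
grip_force: 30.0
```

Run:
```python
from h import *
a=save('top','t2.png');b=save('scene','s2.png');st()
d=cv2.resize(a[140:240,305:405,::-1],None,fx=4,fy=4,interpolation=cv2.INTER_CUBIC)
e=cv2.resize(b[150:250,150:250,::-1],None,fx=4,fy=4,interpolation=cv2.INTER_CUBIC)
cv2.imwrite('pics/c2.png',np.hstack([d,e]))
```

```text
t 6.8 pos [ 607.6 -231.1   73.1] rot [-3.141e+00  1.000e-03  2.846e+00] F [ 0.5  0.6 -3.9] op 0.332 grip 30.0 j [-0.47  0.68  1.62  0.    0.84 -1.74]
```

View pics/c2.png

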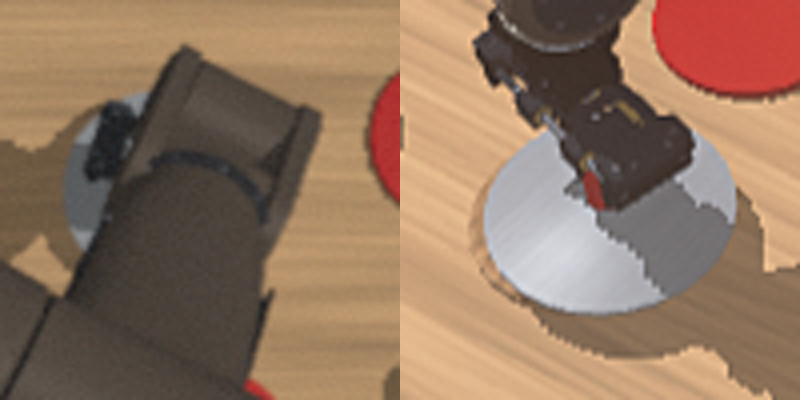

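The lid hangs steady above the trivet, about 36 mm short in y.

carry_out(series=[[0,-0.3,0,0],[0,-0.42,0,0],[0,0,-0.2,0],[0,0,-0.2,0],[0,0,0,0]])

```text
t: 7.3
eef_pos: [606.1, -267.1, 50.2]
tcp_rot: [3.141, -0.003, 2.845]
ft_force: [-0.6, -0.1, -4.1]
opening: 0.329
grip_force: 30.0
```

carry_out(series=[[0,0,-0.1,0],[0,0,-0.06,0],[0,0,0,0],[0,0,0,0],[0,0,0,0]])

```text
t: 7.8
eef_pos: [607.3, -267.0, 44.4]
tcp_rot: [-3.142, 0.0, 2.846]
ft_force: [0.6, -0.4, -3.9]
opening: 0.333
grip_force: 30.0
```

Run:
```python
from h import *
b=save('scene','s3.png');st()
e=cv2.resize(b[150:250,150:250,::-1],None,fx=4,fy=4,interpolation=cv2.INTER_CUBIC)
cv2.imwrite('pics/c3.png',e)
```

```text
t 7.85 pos [ 607.3 -267.1   44.5] rot [-3.142  0.     2.846] F [-0.4  0.2 -3.8] op 0.332 grip 30.0 j [-0.51  0.73  1.6   0.    0.81 -1.79]
```

View pics/c3.png

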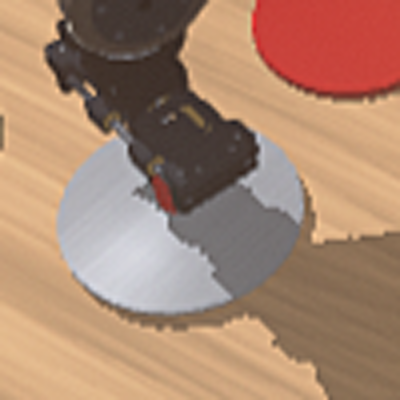

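carry_out(series=[[0,0,-0.03,0],[0,0,-0.02,0],[0,0,0,0],[0,0,0,0],[0,0,0,0]])

```text
t: 8.35
eef_pos: [607.3, -267.2, 42.1]
tcp_rot: [3.142, 0.0, 2.846]
ft_force: [-1.4, 1.3, 5.4]
opening: 0.335
grip_force: 30.0
```

carry_out(series=[[0,0,0,0],[0,0,0,0],[0,0,0,0],[0,0,0,0],[0,0,0,0]], fingers=-1)

```text
t: 8.85
eef_pos: [607.2, -267.2, 41.6]
tcp_rot: [3.141, 0.0, 2.846]
ft_force: [0.0, -0.4, 0.1]
opening: 0.697
grip_force: 0.0
```

carry_out(series=[[0,0,0,0],[0,0,0,0],[0,0,0,0],[0,0,0,0],[0,0,0.1,0]])

```text
t: 9.35
eef_pos: [606.9, -266.9, 46.2]
tcp_rot: [3.141, -0.001, 2.846]
ft_force: [0.6, 0.0, 0.2]
opening: 0.997
grip_force: 0.0
```

carry_out(series=[[0,0,0.4,0],[0,0,0.6,0],[0,0,0.8,0],[0,0,0.8,0],[0,0.3,0.3,0]])

```text
t: 9.85
eef_pos: [608.1, -253.5, 196.1]
tcp_rot: [-3.14, 0.006, 2.844]
ft_force: [0.2, 0.5, -0.5]
opening: 0.998
grip_force: 0.0
```

carry_out(series=[[-0.2,0.26,0,-1],[-0.2,0.26,0,-1],[-0.2,0.26,0,-1],[-0.2,0.26,0,-1],[-0.2,0.26,0,-1]])

```text
t: 10.35
eef_pos: [556.4, -186.0, 191.4]
tcp_rot: [-3.142, -0.001, 2.318]
ft_force: [0.9, -0.3, 0.3]
opening: 1.0
grip_force: 0.0
```

carry_out(series=[[-0.2,0.26,0,-1],[-0.2,0.26,0,-1],[-0.2,0.26,0,-1],[-0.2,0.26,0,-1],[-0.2,0.26,0,-1]])

```text
t: 10.85
eef_pos: [506.3, -121.0, 191.4]
tcp_rot: [-3.141, -0.0, 1.794]
ft_force: [-0.2, 0.1, 0.3]
opening: 1.003
grip_force: 0.0
```

carry_out(series=[[-0.2,0.26,0,-1],[0,0,0,0],[0,0,0,0],[0,0,0,0],[0,0,0,0]])

```text
t: 11.35
eef_pos: [497.5, -109.6, 191.5]
tcp_rot: [3.142, 0.0, 1.695]
ft_force: [0.5, -1.4, -0.9]
opening: 0.997
grip_force: 0.0
```

Run:
```python
from h import *
cal=env.calibration('wrist');w=save('wrist','w2.png');a=save('top','t3.png');st()
np.savez('w2.npz',K=cal['K'],pose=cal['pose'])
d=cv2.resize(a[120:240,160:400,::-1],None,fx=3,fy=3,interpolation=cv2.INTER_CUBIC)
cv2.imwrite('pics/c4.png',d)
```

```text
t 11.45 pos [ 497.4 -109.5  191.5] rot [-3.142 -0.     1.694] F [ 0.4 -0.6  0.2] op 0.997 grip 0.0 j [-0.35  0.36  1.87  0.    0.92 -0.47]
```

View pics/w2.png

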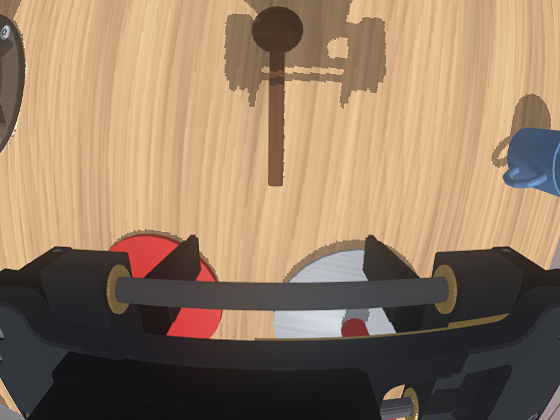

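View pics/c4.png

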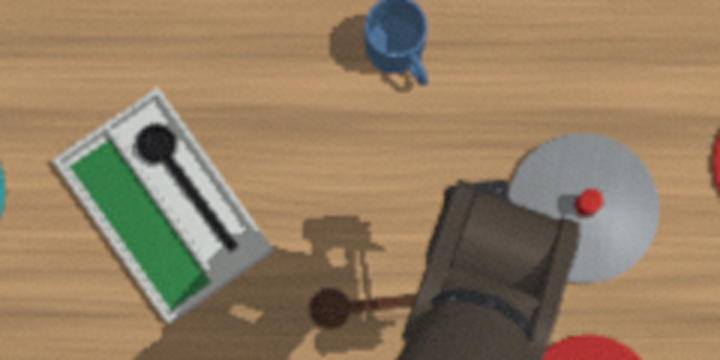

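The wrist view shows the spoon clearly: handle end at (275.5,186), handle meeting the bowl at about (277,52), bowl centre about (277,30). The top view shows the tray uncovered, and the lid on the trivet with its knob up.

Run:
```python
from h import *
z=np.load('w2.npz');cal={'K':z['K'],'pose':z['pose']}
w=cv2.imread('pics/w2.png')[:,:,::-1];a=cv2.imread('pics/t3.png')[:,:,::-1]
e=pt('wrist',275.5,186,6,cal)[:2];h=pt('wrist',277,85,12,cal)[:2];b=pt('wrist',277.5,29,13,cal)[:2]
print('end',e.round(1),'h',h.round(1),'bowl',b.round(1),np.hypot(*(b-e)))
for q in (h,b):
    d=(q-e)/np.hypot(*(q-e));print('ang',np.degrees(np.arctan2(d[1],d[0])).round(1),'mid',(e+100*d).round(1))
# edges of handle columns per row
for v in (80,110,140,170):
    r=w[v,255:300].astype(int); m=np.where(r[:,0]<130)[0]; 
    print(v,m.min()+255,m.max()+255)
x,y=blob(a,(160,120,260,240),green);P=np.array([pt('top',u,v,5)[:2] for u,v in zip(x,y)],np.float32)
r=cv2.minAreaRect(P);print('liner',r, P.mean(0))
xs=165;C=np.array([pt('top',160+u/3,120+v/3,30)[:2] for u,v in [(157,88),(50,160),(168,324),(273,250)]]);print('tray',C.mean(0))
L=np.array([pt('top',160+u/3,120+v/3,14)[:2] for u,v in [(508,208),(659,208),(583,133),(583,284)]]);print('lid',L.mean(0))
```

```text
end [ 491.8 -107.1] h [480.    3.2] bowl [472.8  65.5] 173.67969917131904
ang 96.1 mid [481.2  -7.7]
ang 96.3 mid [480.9  -7.7]
80 259 284
110 269 283
140 269 282
170 269 282
liner ((581.2604370117188, 315.6261291503906), (232.0132293701172, 61.53863525390625), 35.857425689697266) [581.01355 315.48425]
tray [601.03475983 280.61023918]
lid [ 604.1857922  -270.43855187]
```

carry_out(series=[[-0.11,0.68,-0.3,-0.15],[-0.11,0.68,-0.6,0],[-0.11,0.68,-0.6,0],[0,0,-0.8,0],[0,0,-0.4,0]])

```text
t: 11.95
eef_pos: [479.8, -6.2, 54.4]
tcp_rot: [-3.139, -0.001, 1.68]
ft_force: [0.0, -0.2, 0.0]
opening: 0.998
grip_force: 0.0
```

carry_out(series=[[0,0,-0.3,0],[0,0,-0.1,0],[0,0,0,0],[0,0,0,0],[0,0,0,0]])

```text
t: 12.45
eef_pos: [481.1, -7.3, 37.5]
tcp_rot: [3.14, 0.0, 1.678]
ft_force: [1.4, -0.4, 0.1]
opening: 0.999
grip_force: 0.0
```

carry_out(series=[[0,0,-0.3,0],[0,0,-0.25,0],[0,0,-0.13,0],[0,0,0,0],[0,0,0,0]])

```text
t: 12.95
eef_pos: [480.9, -7.2, 3.1]
tcp_rot: [3.141, 0.0, 1.678]
ft_force: [0.2, -0.3, 0.1]
opening: 0.999
grip_force: 0.0
```

carry_out(series=[[0,0,0,0],[0,0,0,0],[0,0,0,0],[0,0,0,0],[0,0,0,0]], fingers=1)

```text
t: 13.45
eef_pos: [480.7, -7.1, 2.7]
tcp_rot: [3.141, 0.0, 1.678]
ft_force: [-0.1, 0.9, 0.1]
opening: 0.636
grip_force: 0.0
```

carry_out(series=[[0,0,0,0],[0,0,0,0],[0,0,0,0],[0,0,0,0],[0,0,0,0]])

```text
t: 13.95
eef_pos: [480.7, -7.1, 2.7]
tcp_rot: [3.142, -0.0, 1.678]
ft_force: [0.3, -0.3, 0.1]
opening: 0.217
grip_force: 0.0
```

carry_out(series=[[0,0,0,0],[0,0,0,0],[0,0,0,0],[0,0,0,0],[0,0,0,0]])

```text
t: 14.45
eef_pos: [480.6, -7.1, 2.7]
tcp_rot: [-3.142, -0.0, 1.678]
ft_force: [-0.3, 0.6, -1.0]
opening: 0.161
grip_force: 30.0
```

carry_out(series=[[0,0,0.1,0],[0,0,0.3,0],[0,0,0.6,0],[0,0,0.6,0],[0,0,0.4,0]])

```text
t: 14.95
eef_pos: [480.9, -7.1, 104.7]
tcp_rot: [3.14, 0.0, 1.678]
ft_force: [-0.2, -0.8, -1.0]
opening: 0.167
grip_force: 30.0
```

carry_out(series=[[0.2,0.4,0,-1],[0.2,0.6,0,-1],[0.2,0.6,0,-1],[0.2,0.6,0,-1],[0.2,0.6,0,-1]])

```text
t: 15.45
eef_pos: [530.9, 134.1, 103.1]
tcp_rot: [3.141, -0.0, 1.15]
ft_force: [-0.0, -0.7, -0.8]
opening: 0.168
grip_force: 30.0
```

carry_out(series=[[0.2,0.6,0,-1],[0.2,0.6,0,-1],[0.2,0.6,0,-1],[0.2,0.5,0,-1],[0.17,0.4,0,-1]])

```text
t: 15.95
eef_pos: [579.3, 269.4, 102.9]
tcp_rot: [3.142, -0.0, 0.627]
ft_force: [-0.3, 0.1, -0.4]
opening: 0.166
grip_force: 30.0
```

carry_out(series=[[0,0.3,0,0],[0,0.2,0,0],[0,0,0,0],[0,0,0,0],[0,0,0,0]])

```text
t: 16.45
eef_pos: [579.0, 292.1, 102.8]
tcp_rot: [3.142, 0.0, 0.631]
ft_force: [-0.6, -0.4, -0.5]
opening: 0.164
grip_force: 30.0
```

carry_out(series=[[0,0.25,0,0],[0,0.18,-0.2,0],[0,0,-0.5,0],[0,0,-0.3,0],[0,0,0,0]])

```text
t: 16.95
eef_pos: [577.9, 314.2, 49.9]
tcp_rot: [-3.141, 0.004, 0.631]
ft_force: [0.5, -0.2, -0.8]
opening: 0.163
grip_force: 30.0
```

Run:
```python
from h import *
cal=env.calibration('wrist');w=save('wrist','w3.png');b=save('scene','s4.png');st()
np.savez('w3.npz',K=cal['K'],pose=cal['pose'])
e=cv2.resize(b[230:340,290:410,::-1],None,fx=3.3,fy=3.3,interpolation=cv2.INTER_CUBIC)
w=cv2.resize(w[:,:,::-1],(400,300)); 
f=np.zeros((600,800,3),np.uint8);f[:e.shape[0],:e.shape[1]]=e;f[:300,400:]=w
cv2.imwrite('pics/c5.png',f)
```

```text
t 17.05 pos [579.2 314.5  52.5] rot [-3.142e+00  1.000e-03  6.310e-01] F [-0.2  0.3 -0.3] op 0.171 grip 30.0 j [ 0.4   0.72  1.61 -0.    0.81  1.34]
```

View pics/c5.png

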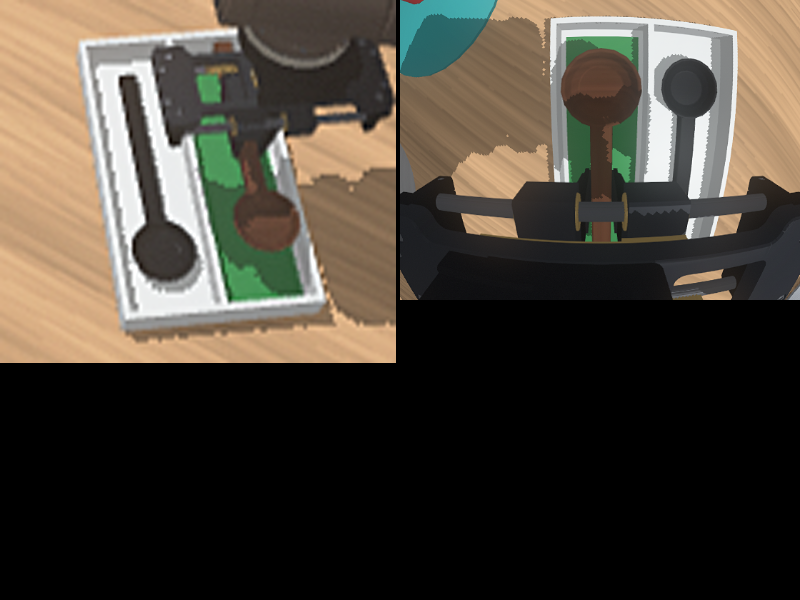

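The spoon hangs centred over the green lane, its bowl at the same end as the black spoon's. The wrist picture puts the bowl at x≈601, with the liner edges at 566 and 638. Lowering now.

carry_out(series=[[0,0,-0.2,0],[0,0,-0.3,0],[0,0,-0.2,0],[0,0,-0.12,0],[0,0,0,0]])

```text
t: 17.55
eef_pos: [578.7, 314.2, 10.4]
tcp_rot: [-3.141, 0.002, 0.631]
ft_force: [-0.5, 0.4, -0.7]
opening: 0.167
grip_force: 30.0
```

carry_out(series=[[0,0,-0.02,0],[0,0,0,0],[0,0,0,0],[0,0,0,0],[0,0,0,0]])

```text
t: 18.05
eef_pos: [579.3, 314.4, 10.9]
tcp_rot: [3.141, -0.0, 0.631]
ft_force: [1.0, 0.1, -0.7]
opening: 0.167
grip_force: 30.0
```

carry_out(series=[[0,0,-0.03,0],[0,0,0,0],[0,0,0,0],[0,0,0,0],[0,0,0,0]])

```text
t: 18.55
eef_pos: [579.2, 314.4, 9.2]
tcp_rot: [3.142, -0.0, 0.631]
ft_force: [0.6, 0.5, -0.3]
opening: 0.167
grip_force: 30.0
```

carry_out(series=[[0,0,-0.02,0],[0,0,0,0],[0,0,0,0],[0,0,0,0],[0,0,0,0]])

```text
t: 19.05
eef_pos: [579.2, 314.4, 8.2]
tcp_rot: [3.142, 0.0, 0.631]
ft_force: [-0.4, 0.6, -1.3]
opening: 0.164
grip_force: 30.0
```

carry_out(series=[[0,0,-0.02,0],[0,0,0,0],[0,0,0,0],[0,0,0,0],[0,0,0,0]])

```text
t: 19.55
eef_pos: [579.3, 314.4, 7.7]
tcp_rot: [3.141, -0.0, 0.631]
ft_force: [-0.9, -1.8, 5.4]
opening: 0.164
grip_force: 30.0
```

Contact (about 6 N). I'll open only partway, so the fingers stay clear of the lane walls.

carry_out(series=[[0,0,0,0],[0,0,0,0],[0,0,0,0],[0,0,0,0],[0,0,0,0]], fingers=0.35)

```text
t: 20.05
eef_pos: [579.2, 314.4, 7.1]
tcp_rot: [3.142, 0.0, 0.631]
ft_force: [-0.2, -0.2, -0.6]
opening: 0.323
grip_force: 0.0
```

carry_out(series=[[0,0,0.1,0],[0,0,0.3,0],[0,0,0.6,0],[0,0,0.8,0],[0,0,0.8,0]])

```text
t: 20.55
eef_pos: [579.0, 314.3, 139.7]
tcp_rot: [3.141, -0.0, 0.631]
ft_force: [0.1, -0.3, 0.6]
opening: 0.324
grip_force: 0.0
```

carry_out(series=[[-0.5,-0.4,0.6,0],[-0.7,-0.6,0,0],[-0.6,-0.6,0,0],[-0.4,-0.4,0,0],[0,0,0,0]])

```text
t: 21.05
eef_pos: [467.0, 212.7, 168.8]
tcp_rot: [3.141, -0.0, 0.63]
ft_force: [0.1, 0.2, 0.7]
opening: 0.324
grip_force: 0.0
```

Run:
```python
from h import *
b=save('scene','s5.png');w=save('wrist','w5.png');a=save('top','t5.png');st()
e=cv2.resize(b[:,:,::-1],(400,300)); e=b[150:350,150:410,::-1]
e=cv2.resize(e,(400,308),interpolation=cv2.INTER_CUBIC);w=cv2.resize(w[:,:,::-1],(400,300));t=cv2.resize(a[120:240,160:400,::-1],(560,280))
f=np.zeros((600,800,3),np.uint8);f[:308,:400]=e;f[:300,400:]=w;f[310:590,:560]=t
cv2.imwrite('pics/c6.png',f)
```

```text
t 21.2 pos [470.  214.7 168.2] rot [ 3.141e+00 -2.000e-03  6.310e-01] F [0.3 0.2 0.4] op 0.329 grip 0.0 j [ 0.3   0.4   1.88 -0.    0.87  1.24]
```

View pics/c6.png

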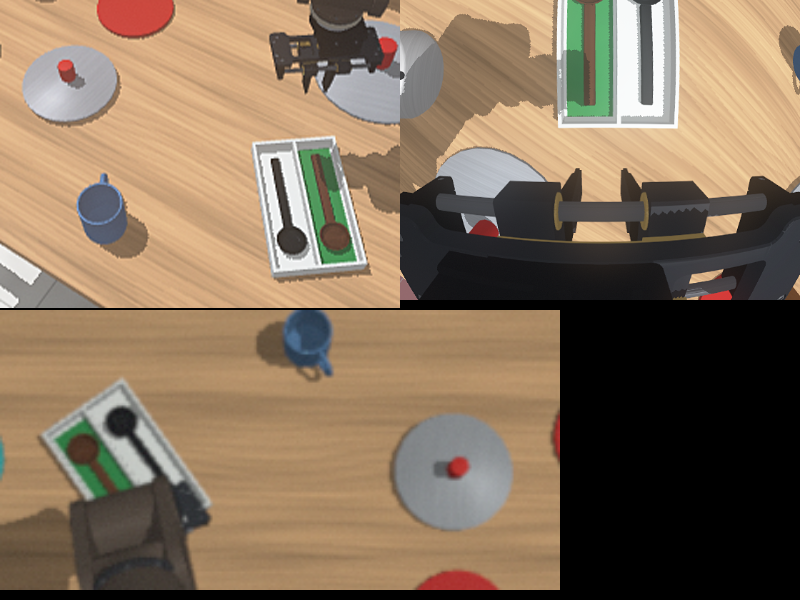

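The spoon lies flat in the green lane with its bowl at the black spoon's bowl end. The lid sits on the trivet, knob up, and the robot is clear of everything.

```bash
python3 -c "
from cell import env
print(env.job_done())"
```

```text
the job is handed in; nothing more can be done
None
```

The job is handed in at about 21 s of the 64 s limit: the lid is centred on the cork trivet, knob up, and the wooden spoon lies flat in the green lane, bowl up at the black spoon's bowl end; the hand-in call returned no verdict.

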